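# Blue trimming tool back into the tool crock

## Task

The pottery tools have dried in the white plaster drying block. Take the blue-handled loop tool out and stand it in the terracotta tool crock, head up, lowering it in gently rather than dropping it. Leave the other two tools standing in the block and the crock standing on the table.

Things in the scene. Friction and masses are not known exactly. Their poses are not given: they have to be found in the camera images.
- blue_tool_mid (a point): Centre of the blue-handled loop tool, 170 mm long, 45 g, upright in a hole of the drying block, z up to its head. From the foot: round handle 16 mm thick, 142 mm long; brass collar 6 mm; steel wire loop 17 mm wide, 22 mm high. The point is 85 mm above the foot. Grip it from above at the handle's top end, 45 mm above this point, fingers closing square to the row of tools.
- red_tool_mid (a point): Centre (85 mm above the foot) of the red-handled loop tool, same size and shape as the blue one, z up; it stays in the block. The drying block is white plaster, fixed, 180 x 60 mm and 55 mm high, with three loose-fitting upright holes 20 mm wide and 45 mm deep (floor 10 mm above the table).
- plain_tool_mid (a point): Centre (85 mm above the foot) of the plain pale-wood-handled needle tool, same handle and length, a steel point for a head, z up; it stays in the block. The three holes are 60 mm apart in a row along the block, any tool in any hole, so the three centres show how the row runs. Their heads reach 180 mm above the table: carry clear of them.
- crock: Terracotta tool crock: round, straight, open cup, loose, empty, 0.7 kg, on the table. 72 mm outside diameter, 95 mm high, walls and floor 5 mm thick (62 mm wide, 90 mm deep inside). Origin: centre of its underside, z up. A tool let go in it may lean on the rim by up to about 28 degrees: that is fine. The mug, jar and bowls nearby are not it.
Mind the look-alikes: they are no part of the job. Leave any yellow look-alike of the crock alone.

How it is judged:
By the outcome, as a careful person would: the job done as asked, in the order asked, and still so for the second after the job is handed in, with the robot touching nothing.
It also fails if it takes over 40 s, if anything falls off the work surface, if the arm or the gripper's body presses on something with over 40 N, if the wrist force passes 120 N, or if a joint passes its speed limit or range.

## Robot

A 6-joint arm with a two-finger parallel gripper is mounted at the origin on the work surface. World frame = base frame: x ahead of the robot, y to its left, z up, the work surface at z = 0. Lengths are in m, angles in rad, forces in N, time in s.
With the tool pointing down it reaches from about 0.375 to 0.9 m from the base axis. Payload 3.1 kg.
Tool frame: the origin (TCP) lies at the very end of the fingers, on their centre line; the grasp point (between the pads) lies 19 mm behind it; y points along the fingers, x is the direction in which the jaws open and shut, and the axes are right-handed (so a half turn about y gives the same grasp; the last joint's range is limited). The gripper opens to 87 mm and grips with 3 to 60 N. Pads are 19 mm wide; open, the fingers measure 117 mm over their backs; the gripper's body (75 mm by 190 mm) begins 51 mm behind the grasp point.
Start: joints at [1.151, 0.527, 1.433, -0, 1.181, -0.178], TCP at [0.15, 0.607, 0.223] pointing down, gripper open.
Joint ranges: [-3.08, 3.08], [-0.75, 2.2], [0.22, 2.44], [-1.43, 4.57], [0, 2.65], [-2.85, 2.85]. Speed limits (rad/s): [2.79, 2.79, 3.14, 3.14, 3.14, 3.14].

## Interface

Orientations are given as a unit quaternion [x, y, z, w].
In Python, from rig import robot gives the robot as it stands.
- The arm moves only by the shell command python3 -m creep 'ROWS' [FORCE]. ROWS is JSON, a list of rows, each a list of 3 entries, a list of its own where there are three numbers: the shift along the tool's x, y, z in mm, then the turn about the tool's y in rad, then the opening, from 0 (shut) to 1 (fully open). A call has 1 to 8 rows; each row shifts and turns the commanded pose from where the row before left it, along the tool's axes as they then stand; what a row does not reach is not made up. A row lasts 1/10 s, in which the tool goes at most 50 mm and 8.59 degrees, less where a joint would pass 70% of its speed; a pose out of reach is approached as far as the arm can. A call with a gripper value outside its range is refused whole. The fingers move at their own pace and stop on an object; FORCE is the grip in N (left out, the last holds). Time passes only in rows, so rows that do not move let the fingers close. It gives the time, the measured TCP pose, the force and the opening at its end, in the units of the state.
- robot.get_obs(): the state, without advancing time (a new reading comes with each control period).
- robot.camera(name): name is "scene" or "top"; returns a dict with "pixels" (480x640x3 uint8, red, green, blue), "fx", "fy", "cx", "cy" (pixels), "k1" (the pictures are not rectified: a ray, as slopes to the right and down, at radius r is drawn at 1 + k1 r^2 times it, then the intrinsics apply), "position" and "rotation" of the camera in the world. Camera axes: x right, y up, looking along -z (the intrinsics and any distortion apply to the point x, -y, -z); pixel columns grow to the right and rows downward; lengths in m; the calibration is good to about 2 mm. A picture is of the moment at which its call begins. There is no depth.
- robot.hand_in(): hands the job in, once; it reports no verdict.
The state is a dict: "time": time; "q": joint angles; "joint_velocities": joint speeds; "joint_torque": joint torques, N m; "position": TCP position; "tool_rot": TCP orientation; "ft_force": force on the tool from outside, world axes, zero at the start; "moment": the same for the moment, N m; "grip_width": finger opening in m.
Only numpy, scipy, OpenCV 4.12 (cv2) and the standard library are available. Lean on these libraries where they do the work, as an engineer would, in place of code of your own. Each camera call takes 0.05 s, during which the arm holds its last target.

## Working session

There is one attempt and no reset: what is moved stays moved. The work goes in short steps, Python scripts to look and compute and a shell command to move; the robot and the scene stay as the last step left them, time stands still between calls to the robot, and variables do not carry over. Pictures are saved under pics/ and viewed, and the job is handed in when it is done.

```bash
mkdir -p pics; cat > h.py <<'E'
from rig import robot
import numpy as np, cv2
def shot(name,fn):
    c=robot.camera(name); cv2.imwrite('pics/'+fn+'.png',c['pixels'][:,:,::-1]); np.save('pics/'+fn+'.npy',c,allow_pickle=True); return c
def load(fn): return np.load('pics/'+fn+'.npy',allow_pickle=True).item()
def R_(c):
    R=np.array(c['rotation'],float)
    if R.shape==(4,):
        from scipy.spatial.transform import Rotation as Q; R=Q.from_quat(R).as_matrix()
    return R
def proj(c,P):
    p=R_(c).T@(np.array(P,float)-np.array(c['position'])); x,y=p[0]/-p[2],-p[1]/-p[2]
    s=1+c['k1']*(x*x+y*y); return np.array([c['fx']*x*s+c['cx'],c['fy']*y*s+c['cy']])
def ray(c,u,v):
    K=np.array([[c['fx'],0,c['cx']],[0,c['fy'],c['cy']],[0,0,1.]])
    x,y=cv2.undistortPoints(np.array([[[u,v]]],float),K,np.array([c['k1'],0,0,0,0.]))[0,0]
    return np.array(c['position']),R_(c)@np.array([x,-y,-1.])
def atz(c,u,v,z):
    o,d=ray(c,u,v); return o+d*(z-o[2])/d[2]
E
python3 - <<'E'
from h import *
for n in('scene','top'):
    c=shot(n,n+'0'); print(n,c['fx'],c['k1'],c['position'],c['rotation'])
o=robot.get_obs();print(o)
E
```

```text
scene 518.7019365433182 -0.03271723823936205 [ 1.11329403 -0.22023637  0.63960826] [0.33192808 0.23526504 0.52388682 0.74834264]
top 594.2290038239054 -0.1884109866539403 [ 0.32651332 -0.02333571  1.15439388] [-0.06733624  0.06511724  0.71262056 -0.69526795]
{'time': 0.1, 'q': array([ 1.15049636e+00,  5.28365028e-01,  1.43374140e+00, -1.63168378e-05,
        1.18142592e+00, -1.78484513e-01]), 'joint_velocities': array([-0.00254588, -0.00169878, -0.00395813,  0.00199819, -0.00043692,
       -0.00022903]), 'joint_torque': array([-1.22859175e-03, -4.40987527e+01, -1.77149642e+01,  6.33844826e-02,
        5.33279590e-02, -3.45988974e-05]), 'position': array([0.14936324, 0.60622115, 0.22168495]), 'tool_rot': array([ 0.55697989,  0.43544074, -0.43664851, -0.5563298 ]), 'ft_force': array([-0.23053317, -0.39142246, -0.04284261]), 'moment': array([0.01514086, 0.04308365, 0.04404818]), 'grip_width': 0.08724985643734685}
```

View pics/scene0.png

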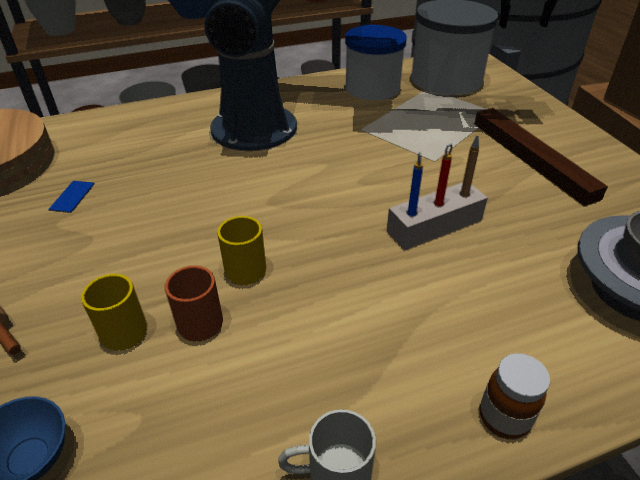

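View pics/top0.png

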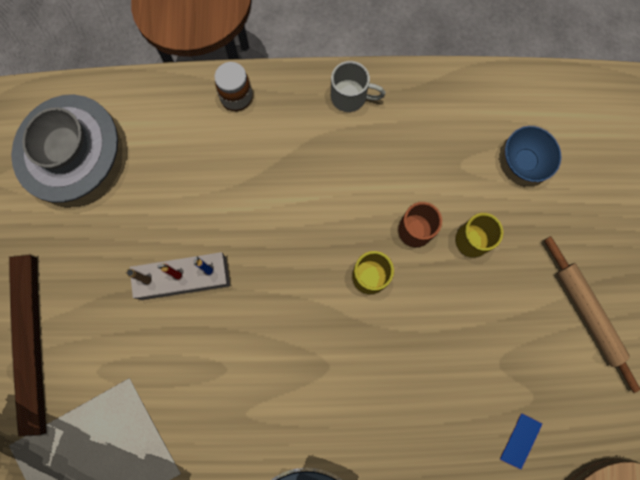

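The scene view shows the blue tool at about (415,187), red at (443,175) and plain at (470,165) in the block. In the top view they are at (203,265), (172,271) and (140,276).

What could be taken for each target:
- **Blue tool:** blue loop tool (415,187), red tool (443,175), plain needle tool (470,165), blue card (72,196). The blue loop tool fits.
- **Crock:** terracotta cup (195,303), yellow cups (115,312) and (243,250), mug (340,450), jar (514,395), bowls. The terracotta cup fits.

Next, close crops to check.

```bash
python3 - <<'E'
from h import *
s=load('scene0')['pixels'][:,:,::-1];t=load('top0')['pixels'][:,:,::-1]
a=cv2.resize(s[130:250,380:500],(390,390),interpolation=2)
b=cv2.resize(t[235:315,115:245],(400,246),interpolation=2)
d=cv2.resize(t[190:300,340:510],(400,259),interpolation=2)
e=cv2.resize(s[200:360,70:280],(390,200),interpolation=2)
im=np.zeros((600,800,3),np.uint8); im[:390,:390]=a; im[:246,400:]=b; im[250:509,400:]=d; im[395:595,:390]=e
cv2.imwrite('pics/crop0.png',im)
E
```

```text
(no output)
```

View pics/crop0.png

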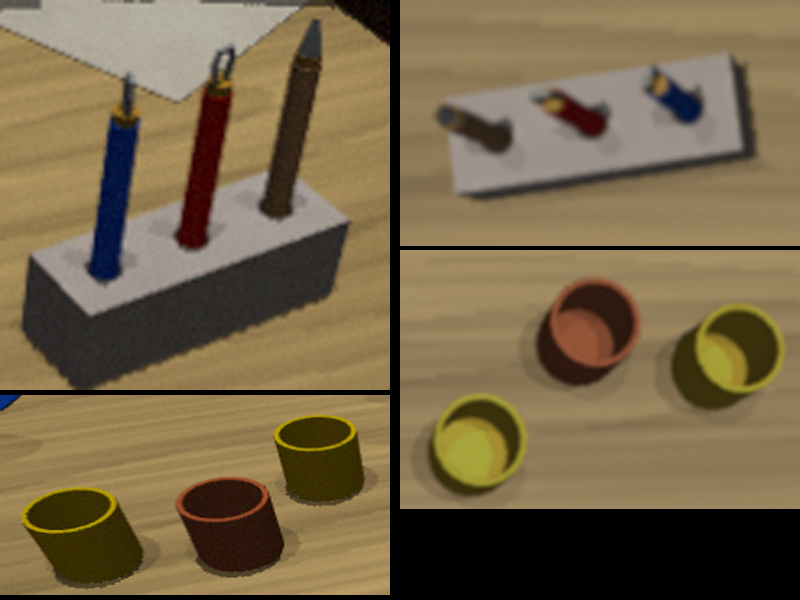

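The crops confirm both choices: the blue handle with its brass collar and wire loop is nearest the block's near end, and the terracotta cup lies between two yellow ones. Next I measure them.

```bash
cat > meas.py <<'E'
from h import *
from scipy.optimize import least_squares
def mask(c,col,box):
    h=cv2.cvtColor(np.ascontiguousarray(c['pixels']),cv2.COLOR_RGB2HSV).astype(int); H,S,V=h[...,0],h[...,1],h[...,2]
    m={'blue':(H>105)&(H<130)&(S>140),'red':((H<5)|(H>172))&(S>170),'terra':((H<11)|(H>175))&(S>125)}[col]
    M=np.zeros(m.shape,np.uint8); x0,y0,x1,y1=box; M[y0:y1,x0:x1]=m[y0:y1,x0:x1]; 
    n,l,st,_=cv2.connectedComponentsWithStats(M); k=1+np.argmax(st[1:,4]); return (l==k).astype(np.uint8)
def line(M):
    ys,xs=np.nonzero(M); p=np.c_[xs,ys].astype(float); m=p.mean(0); u,s,v=np.linalg.svd(p-m,full_matrices=False); d=v[0]; 
    t=(p-m)@d; return m,d,t.min(),t.max()
def axis(cs,ms):
    N=[];D=[]
    for c,M in zip(cs,ms):
        m,d,a,b=line(M); print('ends',m+d*a,m+d*b)
        o,r1=ray(c,*(m+d*a)); _,r2=ray(c,*(m+d*b)); n=np.cross(r1,r2); n/=np.linalg.norm(n); N.append(n); D.append(n@o)
    for z in (0.06,0.095,0.14,0.152):
        A=np.array(N)[:,:2]; b=np.array(D)-np.array(N)[:,2]*z
        print(z,np.linalg.solve(A,b).round(4))
E
python3 - <<'E'
from meas import *
s=load('scene0');t=load('top0')
for col,bs,bt in(('blue',(395,140,430,225),(190,250,225,285)),('red',(425,135,455,220),(155,255,190,290))):
    print(col); ms=[mask(s,col,bs),mask(t,col,bt)]; print([m.sum() for m in ms]); axis([s,t],ms)
# block top corners in top view: order from crop
for u,v in ((115+100*.325-0*1,235+98*.325),):pass
cr=lambda x,y:(115+(x-400)*.325,235+y*.325)
for x,y in ((444,97),(734,56),(744,150),(458,193)): print(cr(x,y),atz(t,*cr(x,y),.055).round(4))
cs=lambda x,y:(380+x/3.25,130+y/3.25)
for x,y in ((30,256),(93,316),(349,221),(290,178)): print('s',cs(x,y),atz(s,*cs(x,y),.055).round(4))
# tools: hole-level and top by vertical z
cc=lambda x,y:(340+(x-400)*.425,190+(y-250)*.425)
print('crock rim top',atz(t,*cc(595,323),.095))
ce=lambda x,y:(70+x*210/390,200+(y-395)*.8)
print('crock rim scene',atz(s,*ce(224,500),.095))
E
```

```text
blue
[np.uint64(375), np.uint64(74)]
ends [417.6211475  167.50173468] [411.03918665 215.00542958]
ends [201.63583193 264.72130347] [210.93058645 272.08758583]
0.06 [0.4845 0.173 ]
0.095 [0.4845 0.1729]
0.14 [0.4845 0.1729]
0.152 [0.4845 0.1729]
red
[np.uint64(358), np.uint64(78)]
ends [446.26486894 159.3250386 ] [438.01076787 205.00194582]
ends [167.66923182 269.23750173] [179.7490009 276.4220201]
0.06 [0.4764 0.2326]
0.095 [0.4765 0.2325]
0.14 [0.4766 0.2324]
0.152 [0.4766 0.2324]
(129.3, 266.525) [0.4936 0.3253 0.055 ]
(223.55, 253.2) [0.5151 0.1432 0.055 ]
(226.8, 283.75) [0.4571 0.137  0.055 ]
(133.85, 297.725) [0.4338 0.3149 0.055 ]
s (389.2307692307692, 208.76923076923077) [0.4633 0.1389 0.055 ]
s (408.61538461538464, 227.23076923076923) [0.5214 0.1485 0.055 ]
s (487.38461538461536, 198.0) [0.4969 0.3238 0.055 ]
s (469.2307692307692, 184.76923076923077) [0.4492 0.3144 0.055 ]
crock rim top [ 0.55896587 -0.22854308  0.095     ]
crock rim scene [ 0.56651327 -0.22801572  0.095     ]
```

```bash
python3 - <<'E'
from meas import *
from scipy.spatial.transform import Rotation as Q
s=load('scene0');t=load('top0')
pts={}
for n,c,b in(('t',t,(390,190,450,255)),('s',s,(160,260,225,345))):
    M=mask(c,'terra',b); print(M.sum(), cv2.boundingRect(M))
    # fit silhouette of cylinder: compare convex hull
    hull=cv2.convexHull(np.argwhere(M)[:,::-1].astype(np.int32).copy())
    T=np.zeros(M.shape,np.uint8); cv2.fillPoly(T,[hull],1)
    a=np.linspace(0,2*np.pi,48)
    def sil(p):
        q=np.array([proj(c,(p[0]+.036*np.cos(k),p[1]+.036*np.sin(k),z)) for z in(0.,.095) for k in a])
        h=cv2.convexHull((q*16).astype(np.int32)); I=np.zeros(M.shape,np.uint8); cv2.fillPoly(I,[h],1,shift=4); return I
    from scipy.optimize import minimize
    f=lambda p:-((sil(p)&T).sum()/(sil(p)|T).sum())
    r=minimize(f,[.562,-.228],method='Nelder-Mead',options=dict(initial_simplex=[[.562,-.228],[.57,-.228],[.562,-.22]],xatol=2e-4)); print(n,r.x,r.fun)
o=robot.get_obs(); R=Q.from_quat(o['tool_rot']).as_matrix(); print(R.round(3))
E
```

```text
1293 (399, 203, 42, 44)
t [ 0.56082813 -0.22552344] -0.8404384896467723
2502 (165, 266, 58, 75)
s [ 0.5600625 -0.228625 ] -0.9312588401697313
[[ 0.239 -0.001 -0.971]
 [ 0.971 -0.002  0.239]
 [-0.002 -1.     0.   ]]
```

The crock is at about (0.561, -0.228). Blue is at (0.4845, 0.173), and the row runs at about 97.5°, so tool x should point at 7.5°. That needs a turn of +1.2 rad.

```bash
python3 -m creep '[[[0,0,0],0.15,1],[[0,0,0],0.15,1],[[0,0,0],0.15,1],[[0,0,0],0.15,1],[[0,0,0],0.15,1],[[0,0,0],0.15,1],[[0,0,0],0.15,1],[[0,0,0],0.149,1]]' 25
cat > togo.py <<'E'
import sys
from h import *
from scipy.spatial.transform import Rotation as Q
o=robot.get_obs(); R=Q.from_quat(o['tool_rot']).as_matrix(); P=np.array(eval(sys.argv[1]))
print('t',o['time'],'pos',o['position'].round(4),'xang',np.degrees(np.arctan2(R[1,0],R[0,0])).round(2),'down',R[:,1].round(3),'F',np.round(o['ft_force'],2),'w',round(o['grip_width'],4))
print('shift mm',(R.T@(P-o['position'])*1000).round(1))
E
python3 togo.py '[.4845,.173,.222]'
```

```text
time: 0.9
position: [0.1494, 0.6064, 0.222]
tool_rot: [0.706, 0.044, -0.044, -0.705]
ft_force: [0.9, -0.2, -0.1]
grip_width: 0.0872
t 0.9 pos [0.1494 0.6064 0.222 ] xang 7.09 down [-0.001 -0.001 -1.   ] F [ 0.94 -0.23 -0.07] w 0.0872
shift mm [ 2.790e+02  3.000e-01 -4.715e+02]
```

```bash
python3 -m creep '[[[23,0,-39],0,1],[[23,0,-39],0,1],[[23,0,-39],0,1],[[23,0,-39],0,1],[[23,0,-39],0,1],[[23,0,-39],0,1],[[23,0,-39],0,1],[[23,0,-39],0,1]]' && python3 togo.py '[.4845,.173,.222]'
```

```text
time: 1.7
position: [0.3731, 0.3196, 0.2224]
tool_rot: [0.706, 0.046, -0.046, -0.706]
ft_force: [0.9, 1.0, 0.2]
grip_width: 0.0872
t 1.7 pos [0.3731 0.3196 0.2224] xang 7.45 down [-0. -0. -1.] F [0.92 1.03 0.23] w 0.0872
shift mm [  91.4    0.3 -159.8]
```

```bash
python3 -m creep '[[[25,0,-42],0,1],[[25,0,-42],0,1],[[25,0,-42],0,1],[[20,0,-33.5],0,1],[[0,0,0],0,1],[[0,0,0],0,1]]' && python3 togo.py '[.4845,.173,.222]'
python3 - <<'E'
from h import *
s=shot('scene','scene1');t=shot('top','top1')
im=np.zeros((480,800,3),np.uint8)
im[:,:400]=cv2.resize(s['pixels'][80:260,360:510,::-1],(400,480));im[:,400:]=cv2.resize(t['pixels'][200:320,120:220,::-1],(400,480));cv2.imwrite('pics/c1.png',im)
E
```

```text
time: 2.3
position: [0.4872, 0.1747, 0.2221]
tool_rot: [-0.706, -0.044, 0.046, 0.706]
ft_force: [-1.2, 0.5, 0.1]
grip_width: 0.0868
t 2.3 pos [0.4872 0.1747 0.2221] xang 7.31 down [-0.002  0.    -1.   ] F [-1.24  0.51  0.08] w 0.0868
shift mm [-2.9  0.1 -1.4]
```

View pics/c1.png

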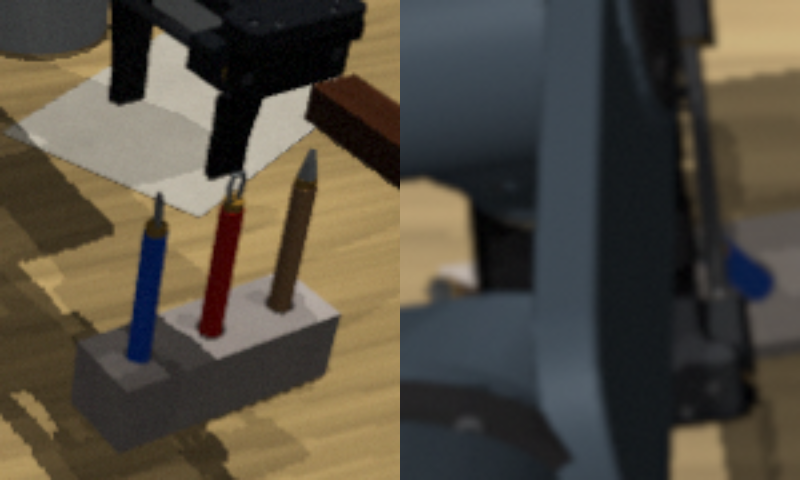

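The gripper is above and across the row: fingertips at about (408,118) and (444,144) in the scene view, with the blue head at (419,155). I'll compare the projected TCP with the fingertips.

```bash
python3 - <<'E'
from h import *
s=load('scene1'); P=np.array([.4872,.1747,.2221]); x=np.array([.992,.129,0])
for k in(-.0505,0,.0505): print(proj(s,P+x*k))
print(proj(s,[.4845,.173,.180]),proj(s,[.4845,.173,.152]))
from meas import *
import meas
a=mask(s,'blue',(395,140,430,225));print(line(a))
E
```

```text
[406.63458033 115.95110686]
[424.73210928 129.84961541]
[444.3573065  144.94851983]
[419.81634256 151.98865628] [417.83003282 166.33039181]
(array([414.27415144, 192.        ]), array([-0.13338805,  0.99106389]), np.float64(-23.748964772454972), np.float64(23.231202075972003))
```

The projection agrees with the picture. Now I centre and descend to TCP z = 0.121.

```bash
python3 -m creep '[[[-3,0,-1.5],0,1],[[0,20,0],0,1],[[0,25,0],0,1],[[0,25,0],0,1],[[0,20,0],0,1],[[0,11,0],0,1],[[0,0,0],0,1],[[0,0,0],0,1]]' && python3 togo.py '[.4845,.173,.121]'
```

```text
time: 3.2
position: [0.4847, 0.1741, 0.122]
tool_rot: [-0.706, -0.047, 0.046, 0.706]
ft_force: [0.8, -0.0, 0.1]
grip_width: 0.0873
t 3.2 pos [0.4847 0.1741 0.122 ] xang 7.51 down [ 0.001  0.    -1.   ] F [ 0.75 -0.03  0.1 ] w 0.0873
shift mm [-0.3  1.  -1.1]
```

```bash
python3 -m creep '[[[0,1,-1],0,0.5],[[0,0,0],0,0.3],[[0,0,0],0,0.2],[[0,0,0],0,0.1],[[0,0,0],0,0],[[0,0,0],0,0],[[0,0,0],0,0],[[0,0,0],0,0]]' 25 && python3 togo.py '[.4845,.173,.121]'
python3 - <<'E'
from h import *
s=shot('scene','scene2')
cv2.imwrite('pics/c2.png',cv2.resize(s['pixels'][80:260,350:520,::-1],(566,600)))
E
```

```text
time: 4.0
position: [0.4847, 0.1726, 0.1205]
tool_rot: [0.706, 0.046, -0.046, -0.706]
ft_force: [0.7, 0.3, 0.5]
grip_width: 0.0308
t 4.0 pos [0.4847 0.1726 0.1205] xang 7.45 down [-0. -0. -1.] F [0.72 0.35 0.51] w 0.0308
shift mm [-0.2 -0.5  0.5]
```

View pics/c2.png

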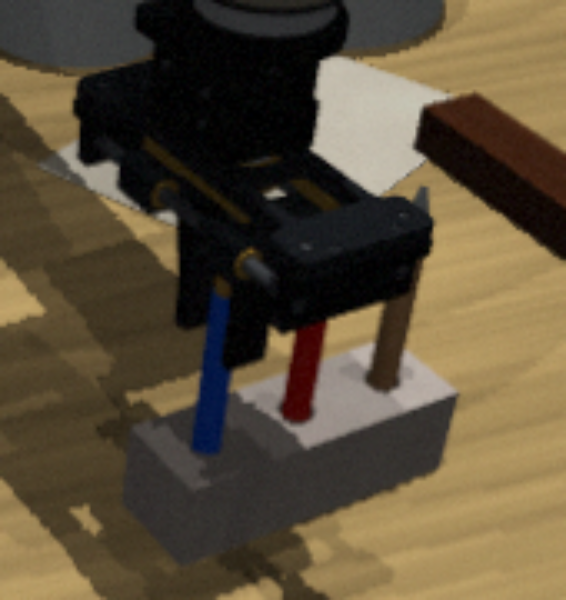

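The fingers straddle the blue handle near its top (scene about (416,175)) but are still closing at 31 mm. I give them more time.

```bash
python3 -m creep '[[[0,0,0],0,0],[[0,0,0],0,0],[[0,0,0],0,0],[[0,0,0],0,0],[[0,0,0],0,0]]' 25 && python3 togo.py '[.4845,.173,.26]'
```

```text
time: 4.55
position: [0.4847, 0.1726, 0.1205]
tool_rot: [-0.706, -0.046, 0.046, 0.706]
ft_force: [-0.6, -0.5, -0.8]
grip_width: 0.0154
t 4.55 pos [0.4847 0.1726 0.1205] xang 7.45 down [-0.  0. -1.] F [-0.55 -0.51 -0.76] w 0.0154
shift mm [  -0.2 -139.5    0.4]
```

Gripped at 15.4 mm. Lifting straight up, slowly at first.

```bash
python3 -m creep '[[[0,-5,0],0,0],[[0,-10,0],0,0],[[0,-15,0],0,0],[[0,-20,0],0,0],[[0,-25,0],0,0],[[0,-25,0],0,0],[[0,-25,0],0,0],[[0,-10,0],0,0]]' && python3 togo.py '[.561,-.228,.255]'
python3 - <<'E'
from h import *
s=shot('scene','scene3')
cv2.imwrite('pics/c3.png',cv2.resize(s['pixels'][40:260,340:530,::-1],(518,600)))
E
```

```text
time: 5.35
position: [0.4861, 0.1728, 0.2588]
tool_rot: [-0.705, -0.048, 0.044, 0.706]
ft_force: [0.3, 0.9, 0.3]
grip_width: 0.015
t 5.35 pos [0.4861 0.1728 0.2588] xang 7.45 down [ 0.006  0.001 -1.   ] F [0.27 0.87 0.35] w 0.015
shift mm [  22.3    3.9 -407.2]
```

View pics/c3.png

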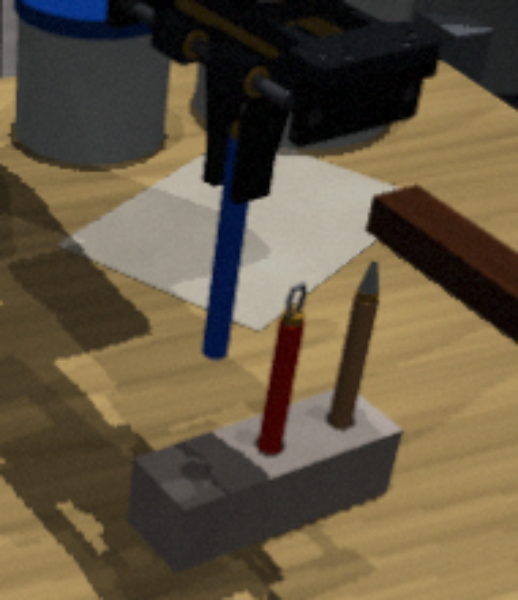

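Blue is out, foot at about (418,169) in the scene view, hanging upright. Red and plain still stand in the block. Carrying over to the crock.

```bash
python3 -m creep '[[[1,0,-20],0,0],[[2,0,-35],0,0],[[3,0,-45],0,0],[[3,0,-45],0,0],[[3,0,-45],0,0],[[3,0,-45],0,0],[[3,0,-45],0,0],[[3,0,-45],0,0]]' && python3 togo.py '[.561,-.228,.255]'
```

```text
time: 6.2
position: [0.5471, -0.1485, 0.2545]
tool_rot: [-0.705, -0.045, 0.046, 0.706]
ft_force: [0.2, -0.0, -0.7]
grip_width: 0.0153
t 6.2 pos [ 0.5471 -0.1485  0.2545] xang 7.43 down [-0.002  0.001 -1.   ] F [ 0.17 -0.   -0.73] w 0.0153
shift mm [  3.5  -0.7 -80.6]
```

```bash
python3 -m creep '[[[1.5,0,-35],0,0],[[1,0,-25],0,0],[[1,0,-12],0,0],[[0.5,0,-10],0,0],[[0,0,0],0,0],[[0,0,0],0,0],[[0,0,0],0,0]]' && python3 togo.py '[.561,-.228,.255]'
python3 - <<'E'
from h import *
s=shot('scene','scene4');t=shot('top','top4')
im=np.zeros((500,800,3),np.uint8)
im[:,:400]=cv2.resize(s['pixels'][140:350,110:278,::-1],(400,500));im[:,400:]=cv2.resize(t['pixels'][160:290,370:474,::-1],(400,500));cv2.imwrite('pics/c4.png',im)
E
```

```text
time: 6.9
position: [0.5621, -0.2262, 0.2555]
tool_rot: [-0.705, -0.046, 0.047, 0.706]
ft_force: [0.0, 0.5, -0.3]
grip_width: 0.0153
t 6.9 pos [ 0.5621 -0.2262  0.2555] xang 7.53 down [-0.001  0.001 -1.   ] F [ 0.04  0.54 -0.31] w 0.0153
shift mm [-1.3  0.5 -1.6]
```

View pics/c4.png

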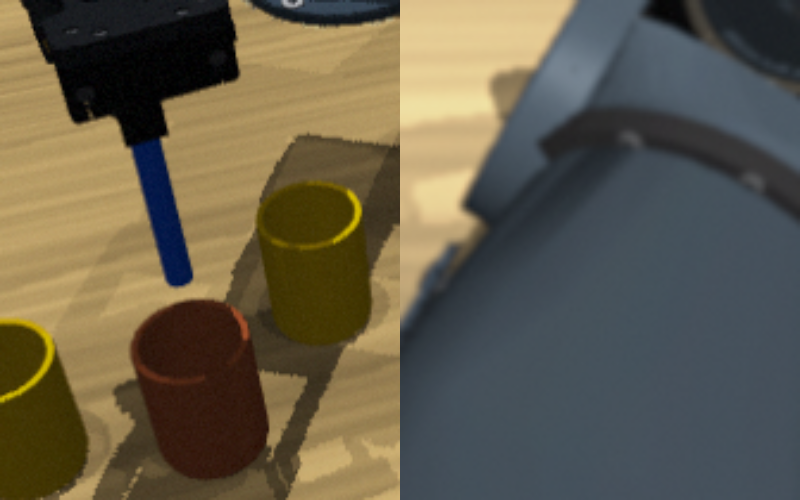

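The blue tool hangs with its foot at about (185,257), just above the crock, whose rim centre is at (190,283). Checking that alignment numerically.

```bash
python3 - <<'E'
from meas import *
s=load('scene4')
P=[.5621,-.2262]
print('foot',proj(s,P+[.145]),'TCP',proj(s,P+[.2555]),'entering rim plane at',proj(s,P+[.095]))
m,d,a,b=line(mask(s,'blue',(150,190,200,265)));print('blue ends',m+d*a,m+d*b)
for f in((.561,-.228),(.5621,-.2262)):
    print(f,'rim ext',[proj(s,(f[0]+.036*np.cos(k),f[1]+.036*np.sin(k),.095)).round(1) for k in np.arange(4)*np.pi/2])
M=mask(s,'terra',(160,260,225,345));print(cv2.boundingRect(M))
q=np.array([proj(s,(.561+.036*np.cos(k),-.228+.036*np.sin(k),z)) for z in(0.,.095) for k in np.linspace(0,6.28,60)]);print(q.min(0),q.max(0))
E
```

```text
foot [185.05550016 256.63831741] TCP [168.859342   192.30792762] entering rim plane at [191.37862565 281.58898283]
blue ends [170.18243884 197.20668731] [185.8161331  259.04648332]
(0.561, -0.228) rim ext [array([194.1, 299. ]), array([214.6, 275.2]), array([186.2, 264.9]), array([164.9, 287.6])]
(0.5621, -0.2262) rim ext [array([195.6, 299.2]), array([216. , 275.4]), array([187.5, 265.1]), array([166.2, 287.9])]
(166, 266, 57, 75)
[164.67453916 263.89950433] [223.80765366 341.71798255]
```

The alignment agrees to about 2 mm. Lowering.

```bash
python3 -m creep '[[[-1,0,-1.5],0,0],[[0,15,0],0,0],[[0,25,0],0,0],[[0,25,0],0,0],[[0,25,0],0,0],[[0,20,0],0,0],[[0,12,0],0,0],[[0,6,0],0,0]]' && python3 togo.py '[.561,-.228,.1155]'
```

```text
time: 7.8
position: [0.5611, -0.229, 0.1265]
tool_rot: [-0.705, -0.046, 0.046, 0.706]
ft_force: [0.7, 0.9, -0.3]
grip_width: 0.0154
t 7.8 pos [ 0.5611 -0.229   0.1265] xang 7.46 down [-0.001  0.001 -1.   ] F [ 0.72  0.93 -0.29] w 0.0154
shift mm [ 0.1 11.   1. ]
```

```bash
python3 -m creep '[[[0,3,0],0,0],[[0,1,0],0,0],[[0,1,0],0,0],[[0,0,0],0,0]]' && python3 togo.py '[.561,-.228,.1155]'
```

```text
time: 8.2
position: [0.5619, -0.2296, 0.1233]
tool_rot: [0.706, 0.046, -0.046, -0.705]
ft_force: [-0.4, -0.6, -0.6]
grip_width: 0.0151
t 8.2 pos [ 0.5619 -0.2296  0.1233] xang 7.45 down [ 0.001 -0.001 -1.   ] F [-0.36 -0.59 -0.64] w 0.0151
shift mm [-0.7  7.8  1.7]
```

```bash
python3 -m creep '[[[0,1.5,0],0,0],[[0,1.5,0],0,0],[[0,1,0],0,0],[[0,1,0],0,0],[[0,0,0],0,0],[[0,0,0],0,0]]' && python3 togo.py '[.561,-.228,.1155]'
```

```text
time: 8.8
position: [0.5615, -0.2294, 0.1175]
tool_rot: [-0.706, -0.046, 0.046, 0.706]
ft_force: [0.1, -0.1, 0.2]
grip_width: 0.0153
t 8.8 pos [ 0.5615 -0.2294  0.1175] xang 7.45 down [-0.  0. -1.] F [ 0.12 -0.09  0.23] w 0.0153
shift mm [-0.3  2.   1.4]
```

```bash
python3 -m creep '[[[0,1,0],0,0],[[0,0.5,0],0,0],[[0,0,0],0,0]]' && python3 togo.py '[.561,-.228,.1155]'
python3 - <<'E'
from h import *
s=shot('scene','scene5')
cv2.imwrite('pics/c5.png',cv2.resize(s['pixels'][170:350,70:280,::-1],(700,600)))
E
```

```text
time: 9.1
position: [0.5614, -0.2293, 0.116]
tool_rot: [-0.706, -0.046, 0.046, 0.706]
ft_force: [-0.1, -0.2, 0.3]
grip_width: 0.0152
t 9.1 pos [ 0.5614 -0.2293  0.116 ] xang 7.45 down [-0.  0. -1.] F [-0.15 -0.19  0.27] w 0.0152
shift mm [-0.3  0.5  1.3]
```

View pics/c5.png

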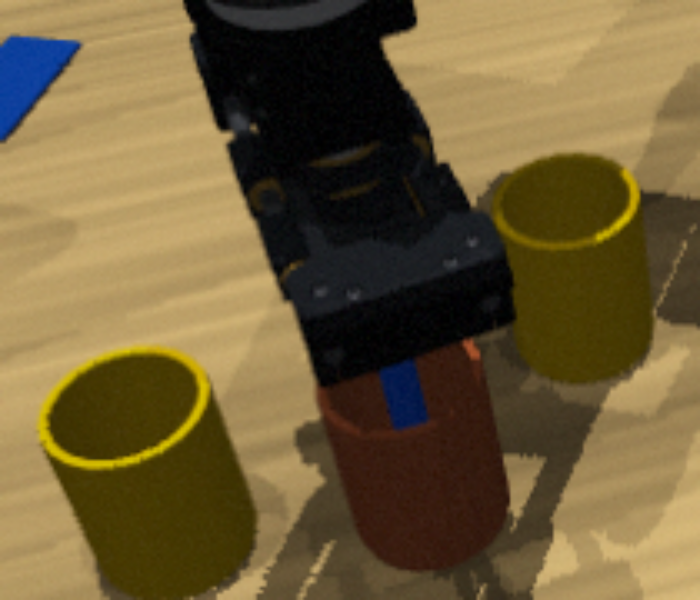

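The handle is inside the crock (scene about (191,288)) and the crock has not moved. I keep feeling for the floor.

```bash
python3 -m creep '[[[0,0.5,0],0,0],[[0,0.3,0],0,0],[[0,0,0],0,0]]' && python3 togo.py '[.561,-.228,.1155]'
```

```text
time: 9.45
position: [0.5617, -0.2295, 0.1155]
tool_rot: [0.706, 0.046, -0.046, -0.705]
ft_force: [-0.1, 0.5, 1.3]
grip_width: 0.0149
t 9.45 pos [ 0.5617 -0.2295  0.1155] xang 7.45 down [ 0. -0. -1.] F [-0.14  0.46  1.33] w 0.0149
shift mm [-0.5  0.   1.5]
```

```bash
python3 -m creep '[[[0,0.5,0],0,0],[[0,0.3,0],0,0],[[0,0,0],0,0]]' && python3 togo.py '[.561,-.228,.1155]'
```

```text
time: 9.75
position: [0.562, -0.2297, 0.1155]
tool_rot: [0.706, 0.046, -0.046, -0.705]
ft_force: [-0.5, -0.2, 5.8]
grip_width: 0.0151
t 9.75 pos [ 0.562  -0.2297  0.1155] xang 7.45 down [ 0.001 -0.001 -1.   ] F [-0.51 -0.17  5.81] w 0.0151
shift mm [-0.7 -0.   1.8]
```

The foot is on the floor at 5.8 N. I ease off and open in stages so the tool leans over gently.

```bash
python3 -m creep '[[[0,-0.5,0],0,0.2],[[0,0,0],0,0.25],[[0,0,0],0,0.3],[[0,0,0],0,0.35],[[0,0,0],0,0.4],[[0,0,0],0,0.45],[[0,0,0],0,0.5],[[0,0,0],0,0.55]]' && python3 togo.py '[.561,-.228,.3]'
python3 - <<'E'
from h import *
s=shot('scene','scene6')
cv2.imwrite('pics/c6.png',cv2.resize(s['pixels'][170:350,70:280,::-1],(700,600)))
E
```

```text
time: 10.55
position: [0.5615, -0.2294, 0.1149]
tool_rot: [-0.706, -0.046, 0.046, 0.706]
ft_force: [-1.0, -0.0, 0.9]
grip_width: 0.0443
t 10.55 pos [ 0.5615 -0.2294  0.1149] xang 7.45 down [-0.  0. -1.] F [-1.01 -0.02  0.93] w 0.0443
shift mm [  -0.3 -185.1    1.4]
```

View pics/c6.png

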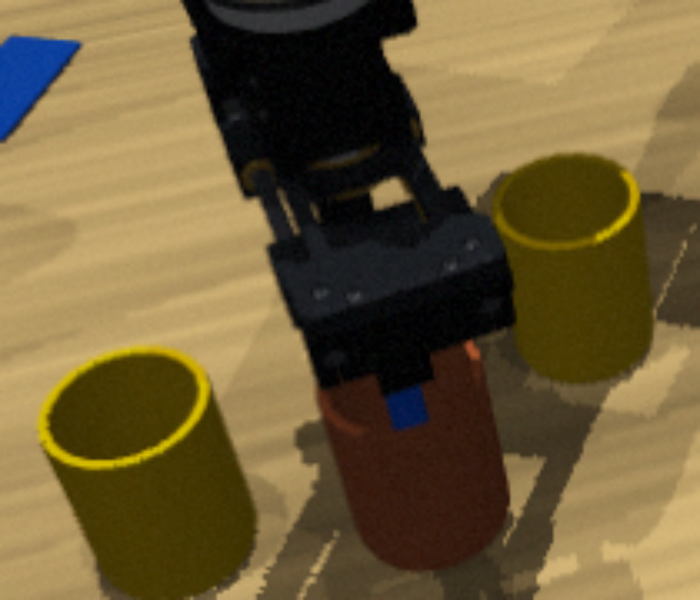

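The jaws are at 44 mm and the handle still stands at (191,291). Opening the rest and waiting.

```bash
python3 -m creep '[[[0,0,0],0,0.65],[[0,0,0],0,0.75],[[0,0,0],0,0.85],[[0,0,0],0,1],[[0,0,0],0,1],[[0,0,0],0,1],[[0,0,0],0,1],[[0,0,0],0,1]]' && python3 togo.py '[.561,-.228,.3]'
python3 - <<'E'
from h import *
s=shot('scene','scene7')
cv2.imwrite('pics/c7.png',cv2.resize(s['pixels'][170:350,70:280,::-1],(700,600)))
E
```

```text
time: 11.4
position: [0.5615, -0.2294, 0.115]
tool_rot: [0.706, 0.046, -0.046, -0.706]
ft_force: [-0.6, 0.0, 0.2]
grip_width: 0.0866
t 11.4 pos [ 0.5615 -0.2294  0.115 ] xang 7.45 down [ 0. -0. -1.] F [-0.56  0.01  0.16] w 0.0866
shift mm [  -0.3 -185.     1.4]
```

View pics/c7.png

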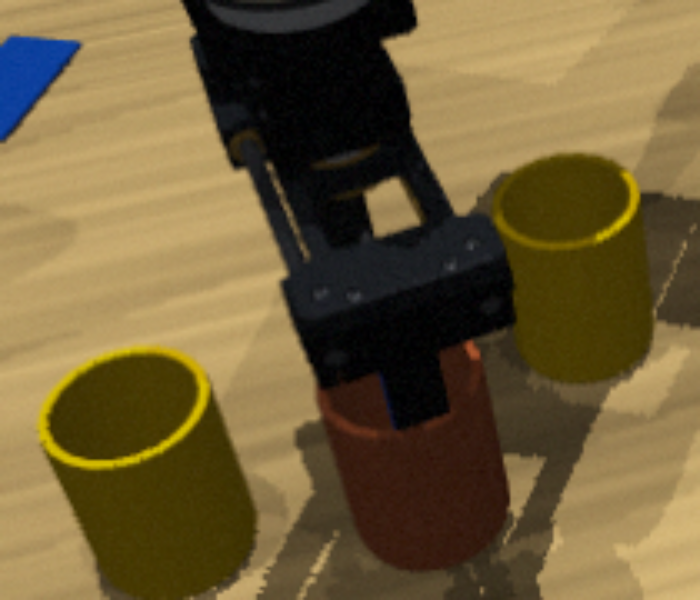

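The jaws are fully open and the near finger hides the handle. Retreating straight up, slowly.

```bash
python3 -m creep '[[[0,-5,0],0,1],[[0,-8,0],0,1],[[0,-10,0],0,1],[[0,-15,0],0,1],[[0,-15,0],0,1],[[0,-15,0],0,1],[[0,-20,0],0,1],[[0,-20,0],0,1]]' && python3 togo.py '[.561,-.228,.3]'
python3 - <<'E'
from h import *
s=shot('scene','scene8')
cv2.imwrite('pics/c8.png',cv2.resize(s['pixels'][130:350,70:280,::-1],(573,600)))
E
```

```text
time: 12.25
position: [0.5615, -0.2293, 0.2247]
tool_rot: [0.706, 0.046, -0.046, -0.705]
ft_force: [0.4, 0.0, -0.5]
grip_width: 0.087
t 12.25 pos [ 0.5615 -0.2293  0.2247] xang 7.45 down [ 0.001 -0.    -1.   ] F [ 0.36  0.04 -0.49] w 0.087
shift mm [ -0.3 -75.3   1.4]
```

View pics/c8.png

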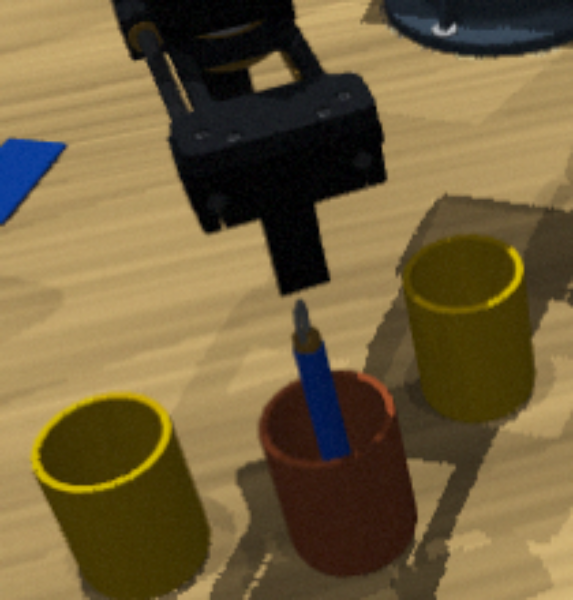

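The blue tool stands nearly upright, head up, in the crock (collar at about (182,254)). I retreat further and look again after it settles.

```bash
python3 -m creep '[[[0,-25,0],0,1],[[0,-25,0],0,1],[[0,-25,0],0,1],[[0,0,40],0,1],[[0,0,45],0,1],[[0,0,45],0,1],[[0,0,45],0,1],[[0,0,30],0,1]]' && python3 -m creep '[[[0,0,30],0,1],[[0,0,0],0,1],[[0,0,0],0,1],[[0,0,0],0,1],[[0,0,0],0,1],[[0,0,0],0,1],[[0,0,0],0,1],[[0,0,0],0,1]]'
python3 - <<'E'
from h import *
s=shot('scene','scene9');t=shot('top','top9')
im=np.zeros((600,800,3),np.uint8)
im[:300,:400]=cv2.resize(s['pixels'][:,:,::-1],(400,300),interpolation=3);im[300:,:400]=cv2.resize(t['pixels'][:,:,::-1],(400,300),interpolation=3)
im[:300,400:]=cv2.resize(s['pixels'][220:355,100:280,::-1],(400,300));im[300:,400:]=cv2.resize(t['pixels'][160:280,360:520,::-1],(400,300))
cv2.imwrite('pics/c9.png',im)
E
```

```text
time: 13.1
position: [0.5338, -0.0233, 0.2984]
tool_rot: [-0.705, -0.046, 0.046, 0.706]
ft_force: [-0.4, -0.2, -0.4]
grip_width: 0.0867
time: 13.9
position: [0.5311, 0.0032, 0.2979]
tool_rot: [-0.706, -0.046, 0.046, 0.706]
ft_force: [-1.3, -0.0, -0.2]
grip_width: 0.0872
```

View pics/c9.png

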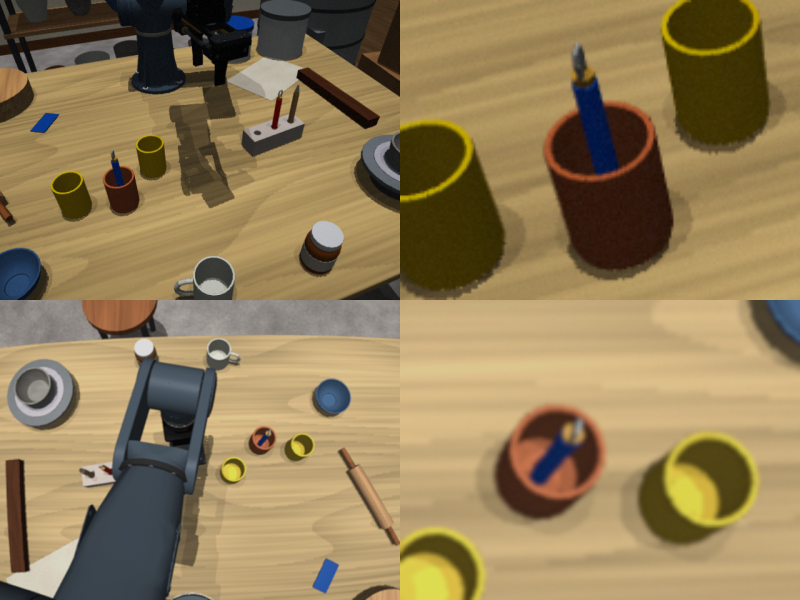

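The tool stands upright and still in the crock (scene about (182,265), top (425,217)). The crock is in place and red and plain are still in the block. Handing in.

```bash
python3 -c "
from rig import robot
print(robot.hand_in())"
```

```text
the job is handed in; nothing more can be done
None
```

The blue-handled loop tool is standing head up in the terracotta crock, and I handed the job in at about 14 s of the 40 s allowed. No verdict was reported.

- **Moves:** I gripped the tool near the handle's top, square to the row, and lifted it straight out. I carried it with its foot above the cups' rims, then lowered it until the foot touched the crock floor at about 6 N. I opened the jaws in stages and backed off upwards.
- **Last checks:** The final pictures, taken about 1.7 s after the gripper had risen clear of the tool, show it standing almost upright. The crock is where it was and the yellow look-alikes are untouched. The scene view shows the red and plain tools still in the block; in the top view the arm covers part of the block, so that view does not confirm them fully.
- **Disagreements:** The two views put the crock's centre up to about 3 mm apart, and rough readings of its rim differed by up to 7.5 mm. The tool still went in without touching the rim. No other check failed.

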